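Free the parcel scale's transport lock and weigh a parcel

TASK

Free the parcel scale: pinch both release tabs of its lock knob together, turn the knob clockwise and feel for the running notch, so that both tabs spring fully out again and the knob is locked there; do not force the knob against its lock. Then gently set the small loose parcel flat in the middle of the weighing platform, so that the platform sinks under its weight, and let go. Leave the other two loose parcels where they are.

Things in the scene. Friction and masses are not known exactly. Their poses are not given: they have to be found in the camera images.
- scale: Grey bench parcel scale, fixed. Origin on the table under the centre of its 180 x 300 mm housing (x by y), top 40 mm above the table; at yaw 0 the knob is on the -y half, the platform on the +y half. The knob's vertical axis is at x 0, y -115 mm here, on a fixed aluminium collar 76 mm across, top 48 mm above the table, which hides the lock ring with its notches.
- knob_mid (a point): Point on the black lock knob's axis at mid height of its two tabs, 71 mm above the table; turns with it. Its x axis is the pinch line: ribbed flat tabs, 26 mm wide, face -x (front) and +x (rear), from 55 to 88 mm above the table. Outer faces 48 mm apart at rest, 34 at their stops. Core between: 30 mm along x, 46 along y, top at 91 mm; a skirt 40 mm across lies below, top at 52.5 mm.
- knob (a joint): Turn of the knob, rad, clockwise seen from above; 0 is the locked start notch. The running notch differs from scale to scale and cannot be seen: its middle lies anywhere from 0.80 to 1.42; both notches have a play of about 0.06 either way. The knob ends at 1.75. Between notches it turns with under 0.1 N m; locked, it blocks. Forcing it by over 30 N between a tab and the ring (1.5 N m) breaks it.
- tab_front (a joint): Travel of the front tab, m: 0 fully out, 0.007 pressed to its stop; sprung out with 3 N at 0, 12 N at the stop. The knob turns only while BOTH tabs are in by over 0.004. Between notches a tab let go rests on the ring at about 0.0037 and slides along it easily; over a notch it springs out to 0 and locks the knob. Locked home means out to less than 0.0015.
- tab_rear (a joint): Travel of the rear tab, m, the same as for the front tab. Once the knob has left the start notch (beyond 0.3) the tabs may be let go, and the knob may be turned on by the core's two plain flat sides (46 mm apart along y of knob_mid, 30 mm long, 52 to 88 mm above the table): the tabs ride along the ring, snap into the notch by themselves, and the knob then blocks.
- platform_mid (a point): Centre of the top face of the square bare-metal weighing platform, 170 x 170 mm, 62 mm above the table when unloaded.
- platform (a joint): How far the platform has sunk, m: 0 unloaded, 0.008 at its stop. Sprung, 400 N/m; a tongue on the knob blocks it until the knob has turned by about 0.3. The small parcel sinks it by 5 to 8 mm, softly damped. A parcel dropped on it from over 10 mm spoils the scale.
- parcel_mid (a point): Centre of the small loose cardboard parcel to be weighed, 55 x 76 x 30 mm (x by y by z), 15 mm above its underside, 0.28 to 0.46 kg; it lies flat on the table to the right of the scale.
- parcel_flat_mid (a point): Bystander: centre of the flat loose parcel behind the small one, 90 x 122 x 32 mm.
- parcel_big_mid (a point): Bystander: centre of the larger loose parcel to the left of the scale, 75 x 112 x 47 mm.
Mind the look-alikes: they are no part of the job. Leave any blue or purple look-alike of the part that bears parcel_mid alone.

How it is judged:
By the outcome, as a careful person would: the job done as asked, in the order asked, and still so for the second after the job is handed in, with the robot touching nothing.
It also fails if it takes over 70 s, if anything falls off the work surface, if the arm or the gripper's body presses on something with over 40 N, if the wrist force passes 120 N, or if a joint passes its speed limit or range.

ROBOT

A 7-joint arm with a two-finger parallel gripper is mounted at the origin on the work surface; the furniture and walls round the work are solid. World frame = base frame: x ahead of the robot, y to its left, z up, the work surface at z = 0. Lengths are in m, angles in degrees, forces in N, time in s.
With the tool pointing down it reaches from about 0.425 to 0.875 m from the base axis. Payload 4.7 kg.
Tool frame: the origin (TCP) lies midway between the tips of the shut fingers; the grasp point (between the pads) lies 19 mm behind it (r.grasp_offset is the distance from the TCP to the grasp point, in m); z points along the fingers, y is the direction in which the jaws open and shut (so a half turn about z gives the same grasp; the last joint's range is limited). The gripper opens to 87 mm and grips with 3 to 60 N. Pads are 19 mm wide; open, the fingers measure 117 mm over their backs; the gripper's body (75 mm by 190 mm) begins 51 mm behind the grasp point.
Start: joints at [64.521, 18.392, -4.016, 83.108, 1.295, 78.541, -3.26], TCP at [0.288, -0.583, 0.223] pointing down, gripper open.
Joint ranges: [-163.93, 163.93], [-17.29, 119.83], [-79.2, 71.16], [3.27, 140.29], [-89.18, 269.18], [5.43, 117.66], [-154.24, 154.24]. Speed limits (degrees/s): [147.25, 147.25, 180, 180, 180, 180, 180].

INTERFACE

Orientations are given as a 3x3 rotation matrix whose columns are the frame's x, y, z axes.
In Python, from plant import r gives the robot as it stands. The module is installed in compiled form; this text tells all that it offers.
- The arm moves only by the shell command python3 -m pendant 'ROWS' [OPENING] [FORCE]. ROWS is JSON, a list of rows, each a list of 6 numbers: the shift along the world's x, y, z in cm, then the turn, a rotation vector about the world's x, y, z in degrees. A call has 1 to 5 rows; each row shifts and turns the commanded pose from where the row before left it; what a row does not reach is not made up. A row lasts 1/12 s, in which the tool goes at most 41.7 mm and 7.16 degrees, less where a joint would pass 70% of its speed; a pose out of reach is approached as far as the arm can. A call with a gripper value outside its range is refused whole. OPENING is the opening, from 0 (shut) to 1 (fully open), set as the call begins (- or left out, the last holds). The fingers move at their own pace and stop on an object; FORCE is the grip in N (left out, the last holds). Time passes only in rows, so rows that do not move let the fingers close. It gives the time, the measured TCP pose, the force and the opening at its end, in the units of the state.
- r.get_obs(): the state, without advancing time (a new reading comes with each control period).
- r.grab_frame(name): name is "scene" or "top" or "wrist"; returns the picture (420x560x3 uint8, red, green, blue); there is no depth.
- r.calibration(name): a dict with "fovy" (degrees; the focal length in pixels is half the picture's height over the tangent of half this angle, whatever the lens; pixels are square), "cx", "cy" (the principal point, pixels), "eye" and "rotation" of the camera in the world; the wrist camera has in their place "T_tool_cam" (4x4, takes a point from camera to tool coordinates, whose origin is the TCP and whose axes are the flange's). Camera axes: x right, y down, z forward; pixel columns grow to the right and rows downward; lengths in m; the calibration is good to about 2 mm. A picture is of the moment at which its call begins: read the wrist's pose just before it. calibration takes no time and is no camera call.
- r.sign_off(): hands the job in, once; it reports no verdict.
The state is a dict: "time_s": time; "qpos": joint angles; "joint_velocities": joint speeds; "effort": joint torques, N m; "tool_pos": TCP position; "ee_rot": TCP orientation; "force": force on the tool from outside, world axes, zero at the start; "wrist_torque": the same for the moment, N m; "opening": finger opening in m.
Only numpy, scipy, OpenCV 4.12 (cv2) and the standard library are available. Lean on these libraries where they do the work, as an engineer would, in place of code of your own. Each camera call takes 0.05 s, during which the arm holds its last target. There are 200 camera calls.

## Working session

There is one attempt and no reset: what is moved stays moved. The work goes in short steps, Python scripts to look and compute and a shell command to move; the robot and the scene stay as the last step left them, time stands still between calls to the robot, and variables do not carry over. Pictures are saved under pics/ and viewed, about 8 in all and at most 12, crops included, and the job is handed in when it is done.

```bash
mkdir -p pics; ls
python3 - <<'E'
from plant import r
import cv2,numpy as np
np.set_printoptions(precision=4,suppress=True)
o=r.get_obs(); print(o)
ims=[]
for n in ["scene","top"]:
    f=r.grab_frame(n); cv2.imwrite(f"pics/{n}0.png",f[:,:,::-1]); print(n,r.calibration(n))
print(r.calibration("wrist"))
E
```

```text
pics
{'time_s': 0.0, 'qpos': array([64.524 , 18.4396, -4.0159, 83.1757,  1.2957, 78.5401, -3.2606]), 'joint_velocities': array([-0.0651, -0.037 , -0.0133,  0.0832,  0.0104,  0.102 , -0.0269]), 'effort': array([ -0.0002, -49.1298,  -0.4039, -31.2528,  -0.064 ,   0.0436,
         0.0002]), 'tool_pos': array([ 0.2875, -0.5823,  0.2214]), 'ee_rot': array([[ 0.8966,  0.4428, -0.0009],
       [ 0.4428, -0.8966,  0.0017],
       [-0.0001, -0.0019, -1.    ]]), 'force': array([-0.0875,  0.0275, -0.3495]), 'wrist_torque': array([-0.0296,  0.0131,  0.0007]), 'opening': 0.08709155544879127}
scene {'fovy': 50.4888056463817, 'cx': 277.93470599262326, 'cy': 200.47212097460562, 'eye': array([ 0.8351, -0.7617,  1.3599]), 'rotation': array([[ 0.9121,  0.3497, -0.2139],
       [ 0.4097, -0.7952,  0.4471],
       [-0.0138, -0.4954, -0.8685]])}
top {'fovy': 55.83094252857431, 'cx': 268.9208969296656, 'cy': 212.13772417025564, 'eye': array([ 0.3689, -0.1265,  1.6422]), 'rotation': array([[-0.0096, -0.9957,  0.0924],
       [-0.9999,  0.0104,  0.008 ],
       [-0.0089, -0.0924, -0.9957]])}
{'fovy': 63.41804928051248, 'cx': 282.5161535282611, 'cy': 213.9407379543525, 'T_tool_cam': array([[-0.0001, -0.9592, -0.2828,  0.0775],
       [ 1.    , -0.0004,  0.0008, -0.0006],
       [-0.0009, -0.2828,  0.9592, -0.1621],
       [ 0.    ,  0.    ,  0.    ,  1.    ]])}
```

View pics/top0.png

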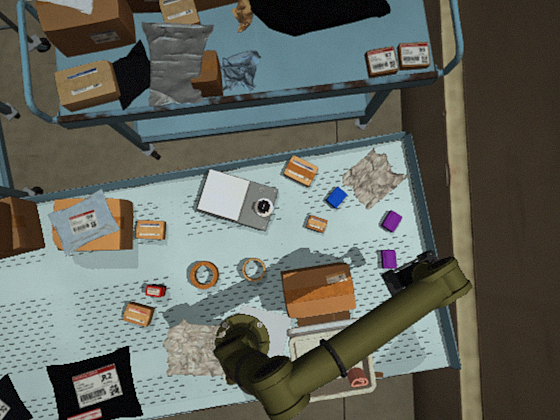

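View pics/scene0.png

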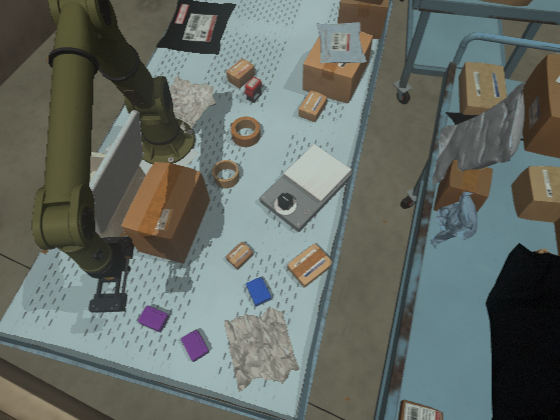

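Top view: scale centred near (236,200), with the platform on its left (+y) half and the knob at (264,207). The small parcel is at (316,223), the flat one at (300,170) and the big one at (150,230). The scene view matches: knob (286,203), small parcel (239,254).

```bash
cat > h.py <<'E'
from plant import r
import cv2,numpy as np
np.set_printoptions(precision=4,suppress=True)
def cam(n,obs=None):
    c=r.calibration(n); f=210/np.tan(np.radians(c['fovy']/2))
    if n=="wrist":
        T=np.array(c['T_tool_cam']);R=obs['ee_rot']@T[:3,:3];e=obs['tool_pos']+obs['ee_rot']@T[:3,3]
    else: R=np.array(c['rotation']);e=np.array(c['eye'])
    return f,c['cx'],c['cy'],R,e
def toplane(n,px,z,obs=None):
    f,cx,cy,R,e=cam(n,obs); px=np.reshape(px,(-1,2)).astype(float)
    d=np.c_[(px[:,0]-cx)/f,(px[:,1]-cy)/f,np.ones(len(px))]@R.T
    return e+d*((z-e[2])/d[:,2])[:,None]
def project(n,P,obs=None):
    f,cx,cy,R,e=cam(n,obs); q=(np.reshape(P,(-1,3))-e)@R
    return np.c_[cx+f*q[:,0]/q[:,2],cy+f*q[:,1]/q[:,2]]
def rect(n,mask,z,obs=None,seed=None):
    cs,_=cv2.findContours(mask.astype(np.uint8),cv2.RETR_EXTERNAL,cv2.CHAIN_APPROX_NONE)
    if seed is not None: cs=[c for c in cs if cv2.pointPolygonTest(c,seed,True)>-6]
    c=max(cs,key=cv2.contourArea)
    P=toplane(n,c,z,obs)[:,:2]
    (x,y),(w,h),a=cv2.minAreaRect((P*1000).astype(np.float32))
    return np.round([x,y,w,h,a],1),len(c)
E
python3 - <<'E'
from h import *
for n,seeds in [("top",dict(plat=(225,193),knob=(264,207),small=(316,223),flat=(300,170),big=(150,230))),("scene",dict(plat=(320,172),knob=(286,203),small=(239,254),flat=(310,264),big=(312,105)))]:
    im=cv2.imread(f"pics/{n}0.png"); hsv=cv2.cvtColor(im,cv2.COLOR_BGR2HSV)
    for k,s in seeds.items():print(n,k,hsv[s[1],s[0]],end=' ')
    H,S,V=cv2.split(hsv)
    m=(S<22)&(V>150); print(n,'plat',rect(n,m,.062,seed=seeds['plat']))
    card=((H<20)&(S>60))
    for k,z in [('small',.03),('flat',.032),('big',.047)]:
        mm=cv2.morphologyEx(card.astype(np.uint8),cv2.MORPH_CLOSE,np.ones((5,5)))
        print(k,rect(n,mm,z,seed=seeds[k]))
    print('hous',rect(n,cv2.morphologyEx(((S<32)).astype(np.uint8),cv2.MORPH_OPEN,np.ones((3,3))),.04,seed=seeds['plat']))
    print('knob',toplane(n,seeds['knob'],.091))
a=cv2.imread("pics/top0.png")[150:250,180:340];b=cv2.imread("pics/scene0.png")[130:290,220:360]
cv2.imwrite("pics/c1.png",np.hstack([cv2.resize(a,(448,280),interpolation=2),cv2.resize(b,(245,280),interpolation=2)]))
E
```

```text
top plat [100   7 211] top knob [ 0 36 35] top small [ 17 140 187] top flat [ 13 188 156] top big [ 17 141 190] top plat (array([590.7,  69.1, 169.6, 170.8,  72.7]), 160)
small (array([ 470.6, -305.6,   74.5,   54.3,   70.9]), 56)
flat (array([ 690.7, -244.8,  121.6,   93.4,   62.5]), 86)
big (array([475.8, 486.5, 361.3, 210.7,  89.5]), 266)
hous (array([469.2,  17.8, 501. , 718.1,  15.1]), 1935)
knob [[ 0.5334 -0.0949  0.091 ]]
scene plat [ 66  13 194] scene knob [102  23  55] scene small [ 18  98 170] scene flat [ 14 137 145] scene big [ 18  98 164] scene plat (array([590.9,  70.2, 170.2, 169.7,  72.7]), 136)
small (array([ 474.9, -309.2,   76.6,   55.8,   72.1]), 57)
flat (array([ 694.8, -249.4,  124.1,   92.9,   62.6]), 98)
big (array([459.8, 676.7, 241.6, 789.1,   0.3]), 457)
hous (array([590.1, 121.4, 584.7, 264.2,  83.2]), 792)
knob [[ 0.5506 -0.1066  0.091 ]]
```

View pics/c1.png

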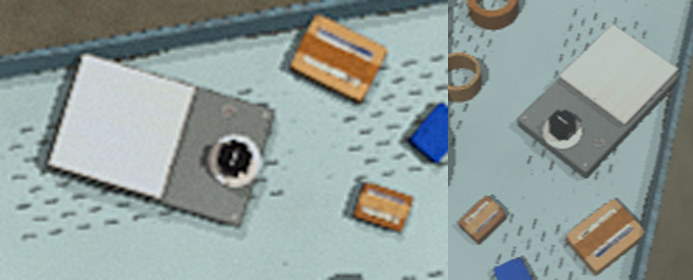

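The crop shows the platform quad, the white collar and black knob (top crop 234,158) and the small parcel (382,206). Both cameras agree on the platform centre at (0.591, 0.070), with scale yaw about -17.3°. Next I'll move over the knob for a wrist view.

```bash
p="python3 -m pendant"
$p '[[0,0,4,0,0,0],[0,0,4,0,0,0],[0,0,4,0,0,0],[1.8,3.45,0,0,0,3.3],[1.8,3.45,0,0,0,3.3]]' 1 10 >/dev/null
$p '[[1.8,3.45,0,0,0,3.3],[1.8,3.45,0,0,0,3.3],[1.8,3.45,0,0,0,3.3],[1.8,3.45,0,0,0,3.3],[1.8,3.45,0,0,0,3.3]]' >/dev/null
$p '[[1.8,3.45,-0.8,0,0,3.3],[1.8,3.45,-0.8,0,0,3.3],[1.8,3.45,-0.8,0,0,3.3],[1.8,3.45,-0.8,0,0,3.3],[1.8,3.45,-0.8,0,0,3.3]]' >/dev/null
$p '[[1.8,3.45,-1,0,0,3.3],[1.8,3.45,-1,0,0,3.3],[0,0,0,0,0,0],[0,0,0,0,0,0]]'
python3 - <<'E'
from h import *
o=r.get_obs(); f=r.grab_frame("wrist"); cv2.imwrite("pics/w1.png",f[:,:,::-1])
print(o['tool_pos'],o['ee_rot'],o['qpos'])
np.savez("w1.npz",tool_pos=o['tool_pos'],ee_rot=o['ee_rot'])
E
```

```text
time_s: 1.68
tool_pos: [0.54, -0.0965, 0.2815]
ee_rot: [[0.295, 0.955, -0.002], [0.955, -0.295, 0.001], [0.001, -0.002, -1.0]]
force: [-0.4, 0.0, -0.4]
opening: 0.0873
[ 0.54   -0.0965  0.2815] [[ 0.2953  0.9554 -0.0019]
 [ 0.9554 -0.2953  0.0013]
 [ 0.0007 -0.0022 -1.    ]] [ 35.3816   6.521  -30.3268  91.4844   3.2477  83.0061 -12.3588]
```

View pics/w1.png

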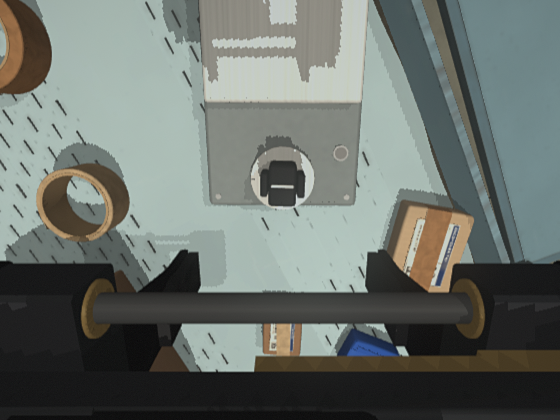

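The wrist view shows the collar spanning about x 250–314, the knob tabs at about (265,183) and (301,183), and the pinch line along the image's horizontal, so it lines up with the jaws.

Run:
```python
from h import *
o=dict(np.load("w1.npz"))
im=cv2.imread("pics/w1.png");hsv=cv2.cvtColor(im,cv2.COLOR_BGR2HSV);H,S,V=cv2.split(hsv)
sub=np.zeros_like(V);sub[142:214,240:325]=1
dark=((V<70)&(sub>0)).astype(np.uint8)
n,l,st,ce=cv2.connectedComponentsWithStats(dark);i=1+np.argmax(st[1:,4]);print(st[i],ce[i])
ys,xs=np.where(l==i)
P=toplane("wrist",np.c_[xs,ys],.085,o)[:,:2]; s=np.array([np.cos(np.radians(-17.3)),np.sin(np.radians(-17.3))]);t=np.array([-s[1],s[0]])
for k in (s,t): print(np.percentile(P@k,[0.5,99.5]))
for y in range(160,210,4): 
  x=np.where(l[y]==i)[0]; print(y,x.min() if len(x) else 0,x.max() if len(x) else 0)
bright=((V>150)&(S<40)&(sub>0)).astype(np.uint8)
n,l2,st,ce=cv2.connectedComponentsWithStats(bright)
pts=np.argwhere(bright>0)[:,::-1]; hull=cv2.convexHull(pts.astype(np.int32))
Q=toplane("wrist",hull,.048,o)[:,:2]
print('collar',[np.round(v*1000,1) for v in cv2.minEnclosingCircle((Q).astype(np.float32))],len(hull))
plat=np.array([.5908,.0697]);yd=np.array([np.cos(np.radians(72.7)),np.sin(np.radians(72.7))]);print('pred178',plat-.178*yd)
ax=plat-.178*yd
print(project("wrist",[[*ax,.048],[*ax,.091]],o))
```

```text
[ 260  161   45   45 1495] [282.1224 182.4401]
[0.5203 0.5656]
[0.0507 0.0986]
160 0 0
164 270 295
168 269 296
172 261 303
176 261 304
180 261 304
184 261 303
188 261 303
192 261 303
196 269 303
200 269 294
204 270 293
208 0 0
collar [array([ 0.5, -0.1,  0.5, ..., -0.1,  0.5, -0.1], shape=(2000,)), np.float64(55.9)] 17
pred178 [ 0.5379 -0.1002]
[[282.4835 185.903 ]
 [282.4157 194.138 ]]
```

Run:
```python
from h import *
o=dict(np.load("w1.npz"))
im=cv2.imread("pics/w1.png");g=cv2.cvtColor(im,cv2.COLOR_BGR2GRAY)
print(g[195:218,283]);print(g[150:170,283]);print(g[190,244:264],g[190,300:322])
s=np.array([np.cos(np.radians(-17.3)),np.sin(np.radians(-17.3))]);t=np.array([-s[1],s[0]])
def st(px,z): P=toplane("wrist",px,z,o)[:,:2]; return np.c_[P@s,P@t]
print('core low edge',st([282,206.5],.091)+[0,.023])
# collar radial edges: angles around (283,178) below & sides
E=[]
for a in np.radians(range(-20,201,8)):
    d=np.array([np.cos(a),np.sin(a)]); v=[int(g[int(round(178+d[1]*q)),int(round(283+d[0]*q))]) for q in range(24,42)]
    k=int(np.argmin(np.diff(v))); 
    if np.diff(v)[k]<-40: E.append([283+d[0]*(24.5+k),178+d[1]*(24.5+k)])
Q=st(E,.048); A=np.c_[2*Q,np.ones(len(Q))]; c=np.linalg.lstsq(A,(Q**2).sum(1),rcond=None)[0]
print(len(E),'collar centre st',c[:2],'R',np.sqrt(c[2]+c[:2]@c[:2]))
print('world',c[0]*s+c[1]*t)
# housing front edge and platform near edge
print('housing -y edge', st([[230,205],[330,205]],.04)+[0,.035]); print('plat near edge',st([[230,102],[330,102]],.062)+[0,.085],'plat', np.array([.5908,.0697])@np.c_[s,t])
```

```text
[ 61  61  63  62  61  63  63  63  63  57  60 135 191 206 197 186 184 184
 185 186 186 185 185]
[138 138 138 137 137 137 137 137 139 139 108  54  43  45  46  49  50  53
  56  57]
[123 122 123 123 122 121 121 119 122 173 197 196 193 188 196 204  80  48
  55  58] [ 60  59  57  49  93 210 208 204 202 203 207 194 131 128 131 132 133 134
 133 133 134 134]
core low edge [[0.5429 0.0736]]
18 collar centre st [0.5431 0.0725] R 0.0373167995235762
world [ 0.54   -0.0923]
housing -y edge [[0.4789 0.0735]
 [0.6018 0.0738]]
plat near edge [[0.4872 0.2432]
 [0.5939 0.2434]] plat [0.5433 0.2422]
```

```bash
p="python3 -m pendant"
$p '[[0,0.5,-3.5,0,0,0],[0,0,-3.5,0,0,0],[0,0,-3.5,0,0,0],[0,0,-3.5,0,0,0],[0,0,-3.5,0,0,0]]' 1 20 >/dev/null
$p '[[0,0,-2.5,0,0,0],[0,0,-1.5,0,0,0],[0,0,-1,0,0,0],[0,0,0,0,0,0],[0,0,0,0,0,0]]'
```

```text
time_s: 2.57
tool_pos: [0.54, -0.0961, 0.058]
ee_rot: [[0.303, 0.953, 0.0], [0.953, -0.303, -0.0], [-0.0, 0.0, -1.0]]
force: [0.8, 0.3, -0.5]
opening: 0.0873
```

```bash
p="python3 -m pendant"
$p '[[0,0.4,-0.4,0,0,0],[0,0,0,0,0,0],[0,0,0,0,0,0]]' 
$p '[[0,0,0,0,0,0],[0,0,0,0,0,0],[0,0,0,0,0,0],[0,0,0,0,0,0],[0,0,0,0,0,0]]' 0 25
$p '[[0,0,0,0,0,0],[0,0,0,0,0,0],[0,0,0,0,0,0],[0,0,0,0,0,0],[0,0,0,0,0,0]]'
```

```text
time_s: 2.82
tool_pos: [0.5405, -0.0906, 0.0545]
ee_rot: [[0.3, 0.954, 0.002], [0.954, -0.3, -0.0], [0.0, 0.002, -1.0]]
force: [-0.4, 0.2, -0.9]
opening: 0.0873
time_s: 3.23
tool_pos: [0.5399, -0.0908, 0.0537]
ee_rot: [[0.301, 0.954, 0.0], [0.954, -0.301, -0.0], [-0.0, 0.0, -1.0]]
force: [-1.0, 0.0, 0.3]
opening: 0.0619
time_s: 3.65
tool_pos: [0.5407, -0.091, 0.0539]
ee_rot: [[0.301, 0.954, 0.002], [0.954, -0.301, -0.0], [0.0, 0.002, -1.0]]
force: [1.8, -0.5, -1.0]
opening: 0.0329
```

Opening is 33 mm, so both tabs are at their stops. I'll start the turn gently.

```bash
p="python3 -m pendant"
cat > s.py <<'E'
from h import *
o=r.get_obs();R=o['ee_rot'];print('t',o['time_s'],'yawy',round(np.degrees(np.arctan2(R[1,1],R[0,1])),2),o['tool_pos'],'F',o['force'],'T',o['wrist_torque'],'op',round(o['opening'],4))
E
python3 s.py
$p '[[0,0,0,0,0,-2],[0,0,0,0,0,-2],[0,0,0,0,0,0]]'>/dev/null; python3 s.py
$p '[[0,0,0,0,0,-2],[0,0,0,0,0,-2],[0,0,0,0,0,0]]'>/dev/null; python3 s.py
```

```text
t 3.65 yawy -17.52 [ 0.5407 -0.091   0.0539] F [ 1.8086 -0.4888 -0.9905] T [-0.1685 -0.5759  0.0344] op 0.0329
t 3.9 yawy -21.57 [ 0.5407 -0.091   0.0539] F [ 3.092  -1.2579 -1.7979] T [-0.2399 -0.6267 -0.0178] op 0.033
t 4.15 yawy -25.51 [ 0.5408 -0.0911  0.0539] F [ 4.2652 -1.6977 -1.0757] T [-0.2714 -0.911   0.0008] op 0.0333
```

```bash
p="python3 -m pendant"
$p '[[0,0,0,0,0,-3],[0,0,0,0,0,-3],[0,0,0,0,0,-3],[0,0,0,0,0,-3],[0,0,0,0,0,0]]'>/dev/null; python3 s.py
$p '[[0,0,0,0,0,-3],[0,0,0,0,0,-3],[0,0,0,0,0,-3],[0,0,0,0,0,-2],[0,0,0,0,0,0]]'>/dev/null; python3 s.py
```

```text
t 4.5667 yawy -37.51 [ 0.541  -0.0912  0.0539] F [ 5.4946 -1.19   -1.6371] T [-0.3531 -1.0872 -0.0076] op 0.0332
t 4.9833 yawy -48.45 [ 0.5411 -0.0914  0.0539] F [ 4.9458 -2.908  -2.6637] T [-0.5104 -1.1417 -0.0171] op 0.0334
```

```bash
p="python3 -m pendant"
$p '[[0,0,0,0,0,0],[0,0,0,0,0,0],[0,0,0,0,0,0],[0,0,0,0,0,0],[0,0,0,0,0,0]]' 1 10>/dev/null;python3 s.py
$p '[[0,0,2,0,0,0],[0,0,3,0,0,0],[0,0,3,0,0,0],[0,0,3,0,0,7],[0,0,3,0,0,7]]'>/dev/null
$p '[[0,0,0,0,0,7],[0,0,0,0,0,7],[0,0,0,0,0,7],[0,0,0,0,0,7],[0,0,0,0,0,7]]'>/dev/null
$p '[[0,0,0,0,0,7],[0,0,0,0,0,7],[0,0,0,0,0,7],[0,0,0,0,0,7],[0,0,0,0,0,7]]'>/dev/null
$p '[[0,0,0,0,0,6],[0,0,0,0,0,0],[0,0,0,0,0,0]]'>/dev/null;python3 s.py
python3 - <<'E'
from h import *
o=r.get_obs(); f=r.grab_frame("wrist"); cv2.imwrite("pics/w2.png",f[60:330,150:420,::-1])
np.savez("w2.npz",tool_pos=o['tool_pos'],ee_rot=o['ee_rot'])
E
```

```text
time_s: 5.4
tool_pos: [0.5385, -0.0904, 0.0531]
ee_rot: [[0.748, 0.663, -0.003], [0.663, -0.748, 0.0], [-0.002, -0.002, -1.0]]
force: [0.4, 0.0, 0.9]
opening: 0.0584
t 5.4 yawy -48.46 [ 0.5385 -0.0904  0.0531] F [0.433  0.0446 0.9429] T [-0.0182  0.0227 -0.0219] op 0.0584
t 6.9 yawy 41.35 [ 0.5392 -0.0906  0.1933] F [-0.0919  0.2114 -0.0717] T [-0.0007 -0.1703  0.0026] op 0.087
```

View pics/w2.png

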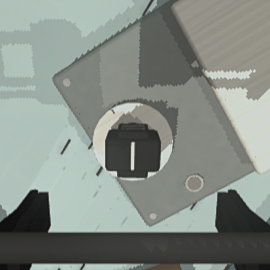

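The knob has turned with the gripper: its flats are now at left and right (columns 105 and 161 of the crop), square to the jaws. Next I'll go down and grip the flats lightly.

```bash
p="python3 -m pendant"
$p '[[0.2,-0.1,-3.5,0,0,0],[0,0,-3.5,0,0,0],[0,0,-3.2,0,0,0],[0,0,-2.2,0,0,0],[0,0,-1.3,0,0,0]]' 1 12 >/dev/null
$p '[[0,0,0,0,0,0],[0,0,0,0,0,0]]' >/dev/null;python3 s.py
$p '[[0,0,0,0,0,0],[0,0,0,0,0,0],[0,0,0,0,0,0],[0,0,0,0,0,0],[0,0,0,0,0,0]]' 0 12 >/dev/null
$p '[[0,0,0,0,0,0],[0,0,0,0,0,0],[0,0,0,0,0,0],[0,0,0,0,0,0]]' >/dev/null;python3 s.py
```

```text
t 7.5333 yawy 41.45 [ 0.542  -0.0916  0.0568] F [0.1354 0.8316 0.6845] T [ 0.0526 -0.1519  0.02  ] op 0.087
t 8.2833 yawy 41.44 [ 0.5409 -0.0928  0.0566] F [-3.9043 -2.4922  3.9097] T [-0.5465  0.7829 -0.0338] op 0.0459
```

```bash
p="python3 -m pendant"
cat > z.py <<'E'
from h import *
o=r.get_obs();R=o['ee_rot'];print('t',round(o['time_s'],2),'yaw',round(np.degrees(np.arctan2(R[1,1],R[0,1])),2),'F',o['force'].round(1),'Tz',round(o['wrist_torque'][2],3),'e7',round(o['effort'][6],3),'op',round(o['opening'],4))
E
$p '[[0,0,0,0,0,-2],[0,0,0,0,0,-2],[0,0,0,0,0,-2],[0,0,0,0,0,-2],[0,0,0,0,0,0]]'>/dev/null; python3 z.py
$p '[[0,0,0,0,0,-1.5],[0,0,0,0,0,0]]'>/dev/null; python3 z.py
$p '[[0,0,0,0,0,-1.5],[0,0,0,0,0,0]]'>/dev/null; python3 z.py
$p '[[0,0,0,0,0,-1.5],[0,0,0,0,0,0]]'>/dev/null; python3 z.py
$p '[[0,0,0,0,0,-1.5],[0,0,0,0,0,0]]'>/dev/null; python3 z.py
$p '[[0,0,0,0,0,-1.5],[0,0,0,0,0,0]]'>/dev/null; python3 z.py
```

```text
t 8.7 yaw 33.39 F [-4.7 -4.   4.6] Tz -0.094 e7 -0.263 op 0.046
t 8.87 yaw 31.94 F [-5.3 -3.5  4. ] Tz -0.008 e7 -0.199 op 0.0461
t 9.03 yaw 30.43 F [-4.1 -3.5  4.3] Tz -0.05 e7 -0.128 op 0.0456
t 9.2 yaw 28.94 F [-3.5 -3.5  4.7] Tz 0.066 e7 -0.261 op 0.0458
t 9.37 yaw 27.43 F [-3.9 -2.8  5. ] Tz -0.005 e7 -0.195 op 0.0459
t 9.53 yaw 25.93 F [-5.2 -2.7  5. ] Tz -0.086 e7 -0.118 op 0.0459
```

```bash
p="python3 -m pendant"
$p '[[0,0,0,0,0,-1.5],[0,0,0,0,0,0]]'>/dev/null; python3 z.py
$p '[[0,0,0,0,0,-1.5],[0,0,0,0,0,0]]'>/dev/null; python3 z.py
$p '[[0,0,0,0,0,-1.5],[0,0,0,0,0,0]]'>/dev/null; python3 z.py
$p '[[0,0,0,0,0,-1.5],[0,0,0,0,0,0]]'>/dev/null; python3 z.py
```

```text
t 9.7 yaw 24.42 F [-5.6 -3.2  5.2] Tz -0.116 e7 -0.101 op 0.0458
t 9.87 yaw 22.94 F [-4.4 -2.7  5.8] Tz 0.047 e7 -0.242 op 0.0458
t 10.03 yaw 21.42 F [-5.  -3.1  5.5] Tz -0.05 e7 -0.113 op 0.0458
t 10.2 yaw 19.93 F [-5.2 -2.8  5.1] Tz 0.003 e7 -0.207 op 0.046
```

```bash
p="python3 -m pendant"
$p '[[0,0,0,0,0,-1.5],[0,0,0,0,0,0]]'>/dev/null; python3 z.py
$p '[[0,0,0,0,0,-1.5],[0,0,0,0,0,0]]'>/dev/null; python3 z.py
$p '[[0,0,0,0,0,-1.5],[0,0,0,0,0,0]]'>/dev/null; python3 z.py
```

```text
t 10.37 yaw 18.43 F [-5.9 -3.7  5.3] Tz 0.042 e7 -0.18 op 0.046
t 10.53 yaw 16.93 F [-4.7 -3.2  5.1] Tz -0.006 e7 -0.194 op 0.0459
t 10.7 yaw 15.42 F [-6.1 -4.   5.5] Tz -0.088 e7 -0.109 op 0.0461
```

```bash
p="python3 -m pendant"
$p '[[0,0,0,0,0,-1.5],[0,0,0,0,0,0]]'>/dev/null; python3 z.py
$p '[[0,0,0,0,0,-1.5],[0,0,0,0,0,0]]'>/dev/null; python3 z.py
$p '[[0,0,0,0,0,-1.5],[0,0,0,0,0,0]]'>/dev/null; python3 z.py
$p '[[0,0,0,0,0,-1.5],[0,0,0,0,0,0]]'>/dev/null; python3 z.py
```

```text
t 10.87 yaw 13.92 F [-5.4 -4.   5.5] Tz -0.014 e7 -0.116 op 0.0459
t 11.03 yaw 12.41 F [-6.4 -3.8  6. ] Tz -0.163 e7 -0.058 op 0.046
t 11.2 yaw 10.92 F [-6.6 -1.7  6.6] Tz -0.108 e7 -0.109 op 0.0459
t 11.37 yaw 9.41 F [-4.6 -3.8  5.2] Tz -0.09 e7 -0.124 op 0.0462
```

```bash
p="python3 -m pendant"
$p '[[0,0,0,0,0,-1.5],[0,0,0,0,0,0]]'>/dev/null; python3 z.py
$p '[[0,0,0,0,0,-1.5],[0,0,0,0,0,0]]'>/dev/null; python3 z.py
$p '[[0,0,0,0,0,-1.5],[0,0,0,0,0,0]]'>/dev/null; python3 z.py
$p '[[0,0,0,0,0,-1.5],[0,0,0,0,0,0]]'>/dev/null; python3 z.py
```

```text
t 11.53 yaw 7.92 F [-4.8 -2.6  6.1] Tz -0.052 e7 -0.179 op 0.0456
t 11.7 yaw 6.42 F [-5.8 -3.8  6.5] Tz -0.06 e7 -0.178 op 0.046
t 11.87 yaw 4.93 F [-5.1 -3.5  5.9] Tz 0.046 e7 -0.249 op 0.0458
t 12.03 yaw 3.48 F [-4.9 -3.8  5.9] Tz 0.364 e7 -0.558 op 0.046
```

Torque about z jumped to 0.36 N m at yaw 3.5° (knob near 1.2 rad), so the knob appears to have locked. I'll ease back, let go and look.

```bash
p="python3 -m pendant"
$p '[[0,0,0,0,0,2],[0,0,0,0,0,1],[0,0,0,0,0,0]]'>/dev/null; python3 z.py
$p '[[0,0,0,0,0,0],[0,0,0,0,0,0],[0,0,0,0,0,0],[0,0,0,0,0,0],[0,0,0,0,0,0]]' 1 10>/dev/null
$p '[[0,0,2,0,0,0],[0,0,3,0,0,0],[0,0,3,0,0,0],[0,0,3,0,0,0],[0,0,3,0,0,0]]'>/dev/null
$p '[[0,0,0,0,0,0],[0,0,0,0,0,0]]'>/dev/null; python3 s.py
python3 - <<'E'
from h import *
o=r.get_obs(); f=r.grab_frame("wrist"); cv2.imwrite("pics/w3f.png",f[:,:,::-1]); cv2.imwrite("pics/w3.png",cv2.resize(f[100:270,190:380,::-1],None,fx=3,fy=3))
np.savez("w3.npz",tool_pos=o['tool_pos'],ee_rot=o['ee_rot'])
E
```

```text
t 12.28 yaw 6.51 F [-4.9 -3.3  6.4] Tz 0.011 e7 0.129 op 0.0457
time_s: 12.7
tool_pos: [0.5422, -0.0912, 0.0565]
ee_rot: [[-0.114, 0.994, 0.001], [0.994, 0.114, 0.0], [0.0, 0.001, -1.0]]
force: [0.6, -0.7, 0.9]
opening: 0.0712
t 13.2833 yawy 6.51 [ 0.5433 -0.0917  0.1986] F [-0.7078 -0.4149 -0.6955] T [-0.062  -0.0982  0.0003] op 0.0871
```

View pics/w3.png

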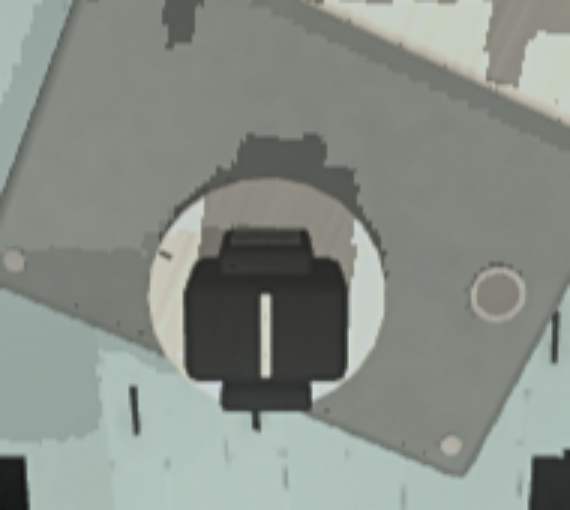

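The lower tab now stands about 8.5 mm proud of the core (crop rows 380–410) and the upper one likewise (230–260), so both are fully out. Next, the small parcel.

```bash
p="python3 -m pendant"
$p '[[0,-1,1.5,0,0,0],[-1.2,-3.5,1.5,0,0,-5],[-1.2,-3.5,1.5,0,0,-5],[-1.2,-3.5,0,0,0,-5],[-1.2,-3.5,0,0,0,-5]]' 1 12 >/dev/null
$p '[[-1.2,-3.5,0,0,0,-5],[-1.1,-3.1,0,0,0,0],[0,0,0,0,0,0],[0,0,0,0,0,0]]' >/dev/null; python3 s.py
python3 - <<'E'
from h import *
o=r.get_obs(); f=r.grab_frame("wrist"); cv2.imwrite("pics/w4.png",f[:,:,::-1])
np.savez("w4.npz",tool_pos=o['tool_pos'],ee_rot=o['ee_rot'])
im=f[:,:,::-1];H,S,V=cv2.split(cv2.cvtColor(np.ascontiguousarray(im),cv2.COLOR_BGR2HSV))
px=project("wrist",[.4727,-.3074,.03],o)[0];print(px)
m=cv2.morphologyEx(((H<20)&(S>60)).astype(np.uint8),cv2.MORPH_CLOSE,np.ones((9,9)))
print(rect("wrist",m,.03,o,seed=(float(px[0]),float(px[1]))))
E
```

```text
t 14.0833 yawy -18.79 [ 0.4687 -0.3098  0.2392] F [1.2236 0.6199 0.3169] T [ 0.0501 -0.0458 -0.0009] op 0.0873
[286.2464 183.5619]
(array([ 473.6, -306.5,   75.2,   52.7,   70.3]), 217)
```

View pics/w4.png

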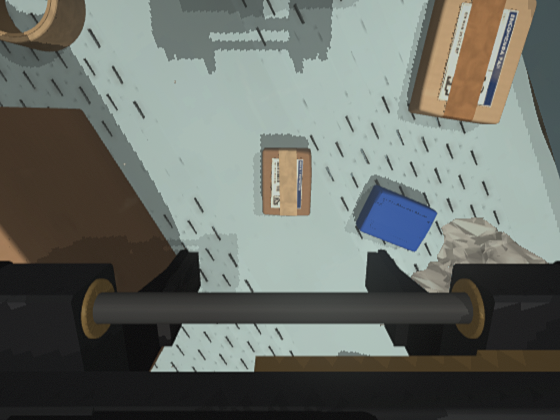

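The parcel is at (286,182) with a clear gap to the blue box. Before going down I'll check the height of the big carton under the forearm.

Run:
```python
from h import *
def ray(n,p):
    f,cx,cy,R,e=cam(n);d=R@np.array([(p[0]-cx)/f,(p[1]-cy)/f,1]);return e,d/np.linalg.norm(d)
e1,d1=ray("top",(282,271));e2,d2=ray("scene",(208,180))
t=np.linalg.lstsq(np.c_[d1,-d2],e2-e1,rcond=None)[0];print(e1+t[0]*d1,e2+t[1]*d2)
for n in("top","scene"):
    f=r.grab_frame(n);cv2.imwrite(f"pics/{n}5.png",f[:,:,::-1])
a=cv2.imread("pics/top5.png")[150:360,180:460];b=cv2.imread("pics/scene5.png")[60:340,60:340]
cv2.imwrite("pics/c5.png",np.hstack([cv2.resize(a,(400,300)),cv2.resize(b,(300,300))]))
```

```text
[ 0.2859 -0.1614  0.1394] [ 0.2949 -0.1547  0.1388]
```

View pics/c5.png

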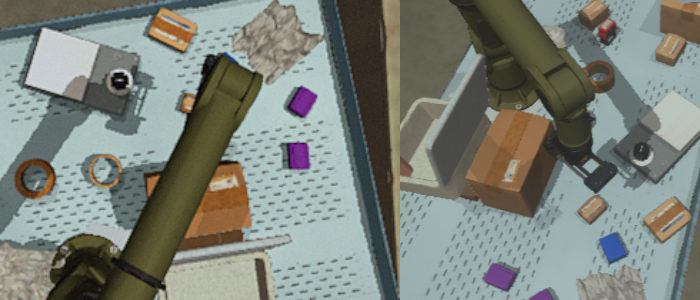

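The carton is about 0.14 m tall and ends at x ≈ 0.29, and the forearm is well above it. Going down.

```bash
p="python3 -m pendant"
$p '[[0.4,0.3,-3.5,0,0,0],[0,0,-3.5,0,0,0],[0,0,-3.5,0,0,0],[0,0,-3.5,0,0,0],[0,0,-3.5,0,0,0]]' 1 15 >/dev/null
$p '[[0,0,-2.5,0,0,0],[0,0,-1.5,0,0,0],[0,0,-0.5,0,0,0],[0,0,0,0,0,0],[0,0,0,0,0,0]]'
```

```text
time_s: 15.07
tool_pos: [0.4759, -0.3042, 0.0223]
ee_rot: [[0.316, 0.949, 0.001], [0.949, -0.316, -0.0], [0.0, 0.001, -1.0]]
force: [0.3, -0.3, -0.3]
opening: 0.0869
```

```bash
p="python3 -m pendant"
$p '[[-0.25,-0.25,-0.8,0,0,0],[0,0,-0.7,0,0,0],[0,0,0,0,0,0],[0,0,0,0,0,0]]'
$p '[[0,0,0,0,0,0],[0,0,0,0,0,0],[0,0,0,0,0,0],[0,0,0,0,0,0],[0,0,0,0,0,0]]' 0 15 >/dev/null
$p '[[0,0,0,0,0,0],[0,0,0,0,0,0],[0,0,0,0,0,0],[0,0,0,0,0,0]]'
$p '[[0,0,0.5,0,0,0],[0,0,1.5,0,0,0],[0,0,2.5,0,0,0],[0,0,0,0,0,0],[0,0,0,0,0,0]]'; python3 s.py
```

```text
time_s: 15.4
tool_pos: [0.472, -0.3073, 0.0064]
ee_rot: [[0.318, 0.948, -0.0], [0.948, -0.318, 0.0], [0.0, -0.0, -1.0]]
force: [0.1, 0.0, -0.5]
opening: 0.0868
time_s: 16.15
tool_pos: [0.4726, -0.3073, 0.0067]
ee_rot: [[0.317, 0.948, 0.001], [0.948, -0.317, -0.0], [-0.0, 0.001, -1.0]]
force: [0.9, -0.0, -0.4]
opening: 0.0556
time_s: 16.57
tool_pos: [0.473, -0.3078, 0.0525]
ee_rot: [[0.318, 0.948, 0.002], [0.948, -0.318, -0.002], [-0.001, 0.002, -1.0]]
force: [0.1, -0.5, -3.6]
opening: 0.0553
t 16.5667 yawy -18.52 [ 0.473  -0.3078  0.0525] F [ 0.0812 -0.4937 -3.5816] T [ 0.0171 -0.0422 -0.0406] op 0.0553
```

```bash
p="python3 -m pendant"
$p '[[0,0,4,0,0,0],[0,0,4,0,0,0],[0,0,4,0,0,0],[0.5,1.6,0,0,0,0.6],[1,3.2,0,0,0,0.6]]' >/dev/null
$p '[[1,3.2,0,0,0,0],[1,3.2,0,0,0,0],[1,3.2,0,0,0,0],[1,3.2,0,0,0,0],[1,3.2,0,0,0,0]]' >/dev/null
$p '[[1,3.2,0,0,0,0],[1,3.2,0,0,0,0],[1,3.2,0,0,0,0],[1,3.2,0,0,0,0],[1,3.2,0,0,0,0]]' >/dev/null
$p '[[0.5,1.6,0,0,0,0],[0,0,0,0,0,0],[0,0,0,0,0,0]]' ;python3 s.py
```

```text
time_s: 18.07
tool_pos: [0.5912, 0.0782, 0.1696]
ee_rot: [[0.294, 0.956, -0.003], [0.956, -0.294, 0.0], [-0.001, -0.003, -1.0]]
force: [-1.1, -1.5, -3.0]
opening: 0.0554
t 18.0667 yawy -17.13 [0.5912 0.0782 0.1696] F [-1.0901 -1.4612 -3.0414] T [-0.0928 -0.0498  0.0509] op 0.0554
```

```bash
p="python3 -m pendant"
$p '[[0,-0.85,-2,0,0,0],[0,0,-3,0,0,0],[0,0,-2.5,0,0,0],[0,0,-1,0,0,0],[0,0,-0.5,0,0,0]]' >/dev/null
$p '[[0,0,0,0,0,0],[0,0,0,0,0,0],[0,0,0,0,0,0]]';python3 s.py
```

```text
time_s: 18.73
tool_pos: [0.5936, 0.0683, 0.0833]
ee_rot: [[0.298, 0.955, 0.003], [0.955, -0.298, 0.0], [0.001, 0.003, -1.0]]
force: [-0.3, -0.0, -3.3]
opening: 0.0556
t 18.7333 yawy -17.32 [0.5936 0.0683 0.0833] F [-0.2746 -0.0414 -3.2909] T [ 0.0082 -0.0732  0.0038] op 0.0556
```

Centred to within 3 mm, with the underside about 14 mm above the platform. I'll lower it slowly and watch the force.

```bash
p="python3 -m pendant"
$p '[[-0.2,0.1,-0.4,0,0,0],[0,0,-0.4,0,0,0],[0,0,-0.2,0,0,0],[0,0,0,0,0,0],[0,0,0,0,0,0]]'>/dev/null;python3 s.py
$p '[[0,0,-0.2,0,0,0],[0,0,-0.2,0,0,0],[0,0,0,0,0,0],[0,0,0,0,0,0]]'>/dev/null;python3 s.py
$p '[[0,0,-0.15,0,0,0],[0,0,-0.15,0,0,0],[0,0,0,0,0,0],[0,0,0,0,0,0]]'>/dev/null;python3 s.py
```

```text
t 19.15 yawy -17.31 [0.5902 0.0692 0.0714] F [-0.6072 -0.1483 -2.5561] T [ 0.0188 -0.0679  0.0031] op 0.0555
t 19.4833 yawy -17.31 [0.5905 0.0692 0.0676] F [ 0.7688 -0.3641 -2.2632] T [ 0.0213 -0.0906 -0.0064] op 0.0551
t 19.8167 yawy -17.31 [0.5905 0.0692 0.0647] F [-0.6184 -0.6522 -1.0922] T [ 0.0102 -0.0602 -0.0106] op 0.0556
```

```bash
p="python3 -m pendant"
$p '[[0,0,-0.1,0,0,0],[0,0,-0.1,0,0,0],[0,0,-0.1,0,0,0],[0,0,0,0,0,0],[0,0,0,0,0,0]]'>/dev/null;python3 s.py
$p '[[0,0,-0.05,0,0,0],[0,0,-0.05,0,0,0],[0,0,0,0,0,0],[0,0,0,0,0,0]]'>/dev/null;python3 s.py
```

```text
t 20.2333 yawy -17.31 [0.5905 0.0692 0.0617] F [ 0.004  -0.8527  1.0108] T [-0.0365 -0.0295 -0.0358] op 0.055
t 20.5667 yawy -17.31 [0.5905 0.0692 0.0607] F [ 0.7029 -0.7704  1.4102] T [-0.0334 -0.0548 -0.0348] op 0.0554
```

The platform now carries the whole weight. I'll let go and withdraw.

```bash
p="python3 -m pendant"
$p '[[0,0,0,0,0,0],[0,0,0,0,0,0],[0,0,0,0,0,0],[0,0,0,0,0,0],[0,0,0,0,0,0]]' 1 15 >/dev/null
$p '[[0,0,0,0,0,0],[0,0,0.5,0,0,0],[0,0,1.5,0,0,0],[0,0,3,0,0,0],[0,0,4,0,0,0]]'
$p '[[0,0,4,0,0,0],[-2,-2,2,0,0,0],[-3,-2,0,0,0,0],[-3,-2,0,0,0,0],[-3,-2,0,0,0,0]]' >/dev/null
$p '[[0,-3,0,0,0,0],[0,-3,0,0,0,0],[0,-3,0,0,0,0],[0,0,0,0,0,0],[0,0,0,0,0,0]]' >/dev/null; python3 s.py
python3 - <<'E'
from h import *
o=r.get_obs()
w=r.grab_frame("wrist")[:,:,::-1];t=r.grab_frame("top")[:,:,::-1];s=r.grab_frame("scene")[:,:,::-1]
for n,i in(("wE",w),("tE",t),("sE",s)):cv2.imwrite(f"pics/{n}.png",i)
for n,i in (("top",t),("scene",s)):
    H,S,V=cv2.split(cv2.cvtColor(np.ascontiguousarray(i),cv2.COLOR_BGR2HSV))
    px=project(n,[.5908,.0697,.085])[0];m=cv2.morphologyEx(((H<20)&(S>60)).astype(np.uint8),cv2.MORPH_CLOSE,np.ones((5,5)))
    try: print(n,rect(n,m,.085,seed=(float(px[0]),float(px[1]))))
    except Exception as e: print(n,'none',e)
    c0=project(n,[.6927,-.247,.032])[0]
    try: print(n,'flat',rect(n,m,.032,seed=(float(c0[0]),float(c0[1]))))
    except Exception as e: print(n,'noflat')
A=cv2.resize(w,(400,300));B=cv2.resize(s[100:310,180:460],(400,300))
cv2.imwrite("pics/cE.png",np.hstack([A,B]))
E
```

```text
time_s: 21.4
tool_pos: [0.588, 0.0688, 0.149]
ee_rot: [[0.297, 0.955, -0.006], [0.955, -0.297, -0.0], [-0.002, -0.006, -1.0]]
force: [1.0, 0.5, 0.2]
opening: 0.0872
t 22.2333 yawy -17.54 [ 0.4801 -0.1026  0.2109] F [ 0.6187  1.1468 -0.1009] T [ 0.0105  0.044  -0.0155] op 0.0871
top (array([587.2,  69. ,  78.2,  55.4,  72.7]), 56)
top flat (array([ 690.7, -244.8,  121.6,   93.4,   62.5]), 86)
scene (array([591.5,  62.3,  85.3,  59.5,  72.4]), 55)
scene flat (array([ 694.8, -249.4,  124.1,   92.9,   62.6]), 98)
```

View pics/cE.png

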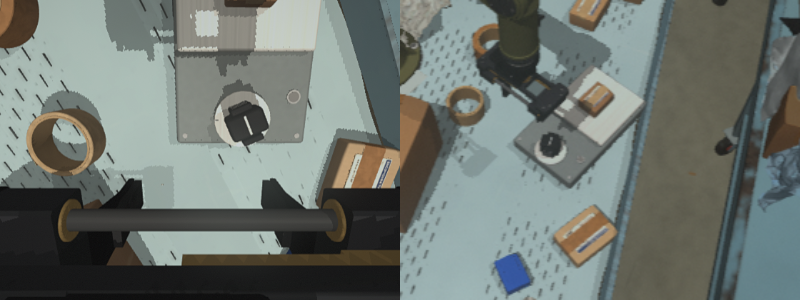

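```bash
python3 -c "
from plant import r
print(r.get_obs()['force']); r.sign_off()"
```

```text
[-0.05532779  0.10327019  0.39618556]
the job is handed in; nothing more can be done
```

The scale is freed and the small parcel lies flat on the weighing platform. I handed the job in at about 22 s of robot time.

- **Knob:** I pinched both tabs to their stops (opening 33 mm), turned the knob about 31° and let go. I then turned it on by the core flats with a 12 N grip. It blocked at about 1.2 rad with a torque of 0.36 N m, against the 1.5 N m limit. I eased back about 3° and released. The wrist picture then showed both tabs standing out about 8.5 mm from the core, which means fully out. I judged this from the picture and the torque only; I did not squeeze the tabs again to confirm.
- **Parcel:** I lowered it in small steps until the platform carried its weight, then let go. At release the gripper height put the platform about 8 mm down. I did not measure the sink from the pictures afterwards.
- **Last checks:** The top camera puts the parcel 4 mm from the platform's centre. The scene camera says 7 mm, but its outline there came out too large, so I trust it less. Both cameras measured the flat parcel exactly where it was. I did not re-measure the big parcel, but the arm never went near it. The gripper was clear of everything at the end.

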